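# Find the nest with the broken catch with a test blade

### The arm

A 7-joint arm with a two-finger parallel gripper is mounted at the origin on the work surface. World frame = base frame: x ahead of the robot, y to its left, z up, the work surface at z = 0. Lengths are in m, angles in rad, forces in N, time in s.
With the tool pointing down it reaches from about 0.4 to 0.925 m from the base axis. Payload 5.6 kg.
Tool frame: the origin (TCP) lies on the centre line of the jaws, within the pads' length; the fingertips stand 8 mm ahead of it and the grasp point (between the pads) lies 11 mm behind it; z points along the fingers, y is the direction in which the jaws open and shut (so a half turn about z gives the same grasp; the last joint's range is limited). The gripper opens to 85 mm and grips with 20 to 120 N. Pads are 22 mm wide; open, the fingers measure 114 mm over their backs; the gripper's body (76 mm by 85 mm) begins 54 mm behind the grasp point. The pads swing forward as they close: fully open they stand 13 mm farther back than shut.
Start: joints at [-1.233, 0.468, -0.012, 1.603, 0.006, 1.071, -0.056], TCP at [0.242, 0.603, 0.239] pointing down, gripper open.
Joint ranges: [-2.53, 2.53], [-0.31, 2.02], [-1.57, 1.55], [0.28, 2.44], [-1.29, 4.43], [0.15, 1.84], [-2.92, 2.92]. Speed limits (rad/s): [2.57, 2.57, 3.14, 3.14, 3.14, 3.14, 3.14].

### API

Orientations are given as a unit quaternion [w, x, y, z].
In Python, from workcell import robot, eyes gives the robot as it stands.
- The arm moves only by the tool carry_out, never from a script. Its argument "deltas" is one flat list of numbers, 7 for each row, row after row: the shift along the tool's x, y, z in mm, then the turn, a rotation vector about the tool's x, y, z in rad, then the closure, from 0 (fully open) to 1 (shut). A call has 1 to 20 rows; each row is the pose to reach, as a shift and turn from the pose commanded when the call began, along the tool's axes at that moment; what a row does not reach only later rows make up. A row lasts 1/8 s, in which the tool goes at most 62.5 mm and 10.7 degrees, less where a joint would pass 70% of its speed; a pose out of reach is approached as far as the arm can. A call with a gripper value outside its range is refused whole. The fingers move at their own pace and stop on an object; the grip force is fixed at half the most. Time passes only in rows, so rows that repeat a pose let the fingers close. It gives the time, the measured TCP pose, the force and the opening at its end, in the units of the state.
- robot.get_obs(): the state, without advancing time (a new reading comes with each control period).
- eyes.read_camera(name): name is "scene" or "top"; returns (picture, depth): 384x512x3 uint8, red, green, blue; 384x512 float32, m along the optical axis (not along the pixel's ray), 0 where there is no reading.
- eyes.camera_params(name): a dict with "mtx" (3x3 intrinsics, pixels), "eye" and "orientation" of the camera in the world. Camera axes: x right, y down, z forward; pixel columns grow to the right and rows downward; lengths in m; the calibration is good to about 2 mm. A picture is of the moment at which its call begins. camera_params takes no time and is no camera call.
- robot.hand_in(): hands the job in, once; it reports no verdict.
The state is a dict: "t": time; "joint_pos": joint angles; "joint_velocities": joint speeds; "effort": joint torques, N m; "tcp_pos": TCP position; "tcp_rot": TCP orientation; "contact_force": force on the tool from outside, world axes, zero at the start; "torque": the same for the moment, N m; "grip_width": finger opening in m.
Only numpy, scipy, OpenCV 4.12 (cv2) and the standard library are available. Lean on these libraries where they do the work, as an engineer would, in place of code of your own. Each camera call takes 0.05 s, during which the arm holds its last target.

### The job

One of the three connector nests in the test block has lost its spring catch. Feel for it with the test blade: slide the blade's tongue into the slots at the front of the block; in a sound nest a spring pushes back part-way in, and only in the faulty one does the tongue go fully in, until the grip meets the block. Leave the blade lying fully home in the faulty nest and let go, without disturbing the other things on the bench.

Things in the scene. Friction and masses are not known exactly. Their poses are not given: they have to be found in the camera images.
- blade_grip (a point): Centre of the test blade's upright grey grip, 27 mm above the blade's underside. Grip: a plate 34 mm long (x), 14 mm thick (y), 46 mm high, standing on the rear end of a flat steel strip 24 mm wide, 4 mm thick, 99 mm long. Loose, about 0.12 kg, lies flat on the bench at the start. x points along the strip to its free tongue, z up. Take the grip from above, across its 14 mm.
- blade_tip (a point): Middle of the front end of the blade's tongue, at its underside: 82 mm ahead (+x) of the grip's centre and 27 mm below it. The tongue stands 65 mm out past the grip's flat front face, which is the stop.
- block: Test block, fixed: steel deck 250 mm wide (y), 200 deep, 6 thick, reaching 120 mm in front of an aluminium bar 80 deep (x), its top 42 mm above the bench. Three like slots under the bar at y = -75, 0, 75 mm, a white socket on the bar (to 54 mm) above each. Origin at bench level, mid-width, in the plane of the bar's front face; x points into the slots, away from the robot, z up.
- slot_right (a point): Mouth of the slot at y = -75 mm: mid-width, on the deck (6 mm above the bench), in the bar's front plane; axes as the block's. Each slot is 40 mm wide, 9 mm high above the deck, 73 mm deep, closed at the back.
- slot_middle (a point): The same for the middle slot (y = 0). Two of the three slots, different ones each time, hold a hidden spring catch 34 mm inside: it pushes back with about 3 N at first and 11 N after 10 mm, then is solid.
- slot_left (a point): The same for the slot at y = +75 mm. In the slot without a catch the tongue goes in freely for its full 65 mm, until the grip's front face meets the bar (solid).
- screwdriver: Bystander: a black-handled screwdriver, 190 mm, lying on the bench to the right; leave alone.
- tray: Bystander: an open grey plastic tray 120 x 90 x 40 mm to the left of the block; leave alone.
- label_roll: Bystander: a roll of paper labels, 70 mm across, 40 mm high, on the left; leave alone.

How it is judged:
By the outcome, as a careful person would: the job done as asked, in the order asked, and still so for the second after the job is handed in, with the robot touching nothing.
It also fails if it takes over 48 s, if anything falls off the work surface, if the arm or the gripper's body presses on something with over 40 N, if the wrist force passes 120 N, or if a joint passes its speed limit or range.

## Working session

There is one attempt and no reset: what is moved stays moved. The work goes in short steps, Python scripts to look and compute and a tool call to move; the robot and the scene stay as the last step left them, time stands still between calls to the robot, and variables do not carry over. Pictures are saved under pics/ and viewed, and the job is handed in when it is done.

Besides the shell and the picture viewer there is one more tool, called as a command line: name --argument value ..., lists and objects as JSON in quotes. carry_out: Moves the arm, as the interface text tells. Its arguments: {"type":"object","properties":{"deltas":{"type":"array","items":{"type":"number"}}},"required":["deltas"]}

```bash
mkdir -p pics; ls; python3 - <<'E'
from workcell import robot, eyes
import cv2,numpy as np
for n in ("scene","top"):
    p,d=eyes.read_camera(n); np.savez(f"pics/{n}0.npz",p=p,d=d)
    cv2.imwrite(f"pics/{n}0.png",cv2.resize(p[:,:,::-1],(800,600),interpolation=cv2.INTER_CUBIC))
    print(n,eyes.camera_params(n))
print(robot.get_obs())
E
```

```text
pics
scene {'mtx': array([[483.21975749,   0.        , 262.27678332],
       [  0.        , 483.21975749, 197.3817747 ],
       [  0.        ,   0.        ,   1.        ]]), 'eye': array([ 1.29410677, -0.29562307,  1.22080132]), 'orientation': array([-0.24915915,  0.80917795,  0.5086091 , -0.15642105])}
top {'mtx': array([[377.02204777,   0.        , 248.38148321],
       [  0.        , 377.02204777, 195.59198656],
       [  0.        ,   0.        ,   1.        ]]), 'eye': array([0.41145112, 0.02258426, 0.94428471]), 'orientation': array([-0.06714043,  0.70690143, -0.70181988,  0.05684525])}
{'t': 0.1, 'joint_pos': array([-1.23299914,  0.46829736, -0.01162684,  1.60349601,  0.00599197,
        1.07137084, -0.05629287]), 'joint_velocities': array([ 0.00013166, -0.00144319, -0.00075227, -0.00303274,  0.0012803 ,
        0.00111803, -0.00098482]), 'effort': array([ 9.95771079e-04, -5.33524668e+01,  2.15152453e-02, -2.51972151e+01,
        1.14732669e-02,  4.21151388e-03, -9.87107825e-06]), 'tcp_pos': array([0.2414511 , 0.60299332, 0.23844291]), 'tcp_rot': array([-9.88938553e-05,  1.89269843e-01,  9.81924812e-01, -7.62016294e-04]), 'contact_force': array([ 0.86888561,  0.72654665, -0.57210009]), 'torque': array([-0.02905521, -0.00615232,  0.0520437 ]), 'grip_width': 0.08547035789313362}
```

View pics/scene0.png

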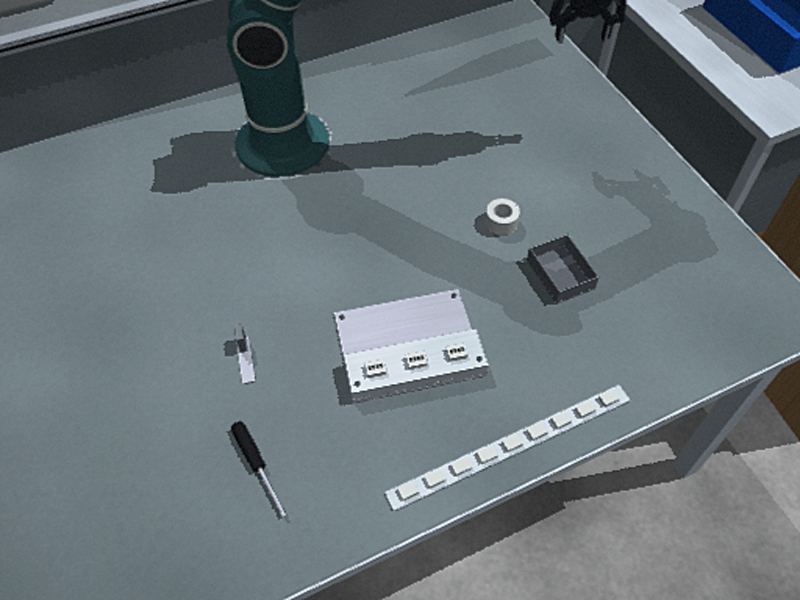

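View pics/top0.png

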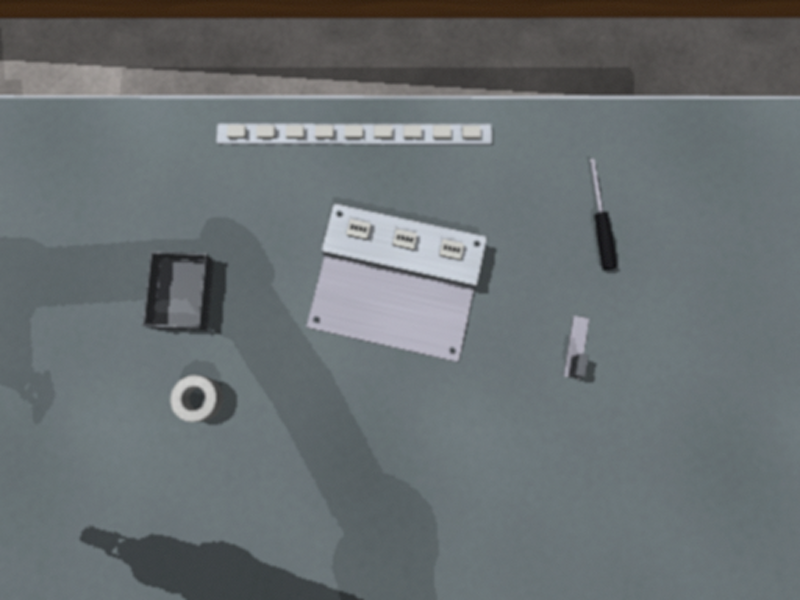

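The scene view shows the block at about (415,345), the blade at (243,355) and the screwdriver at (260,470). In the top view the bar's corners are about (333,205), (486,236), (474,285) and (322,253), and the blade is at (578,348) with its tongue pointing up. Next I'll measure.

```bash
cat > h.py <<'E'
import numpy as np,cv2
from scipy.spatial.transform import Rotation as R
from workcell import robot, eyes
def cam(n):
    c=eyes.camera_params(n); q=c["orientation"]; return c["mtx"],np.array(c["eye"]),R.from_quat([q[1],q[2],q[3],q[0]]).as_matrix()
def ray(n,uv):
    K,e,M=cam(n); uv=np.atleast_2d(uv).astype(float)
    d=np.c_[(uv[:,0]-K[0,2])/K[0,0],(uv[:,1]-K[1,2])/K[1,1],np.ones(len(uv))]
    return e,d@M.T
def onplane(n,uv,z):
    e,d=ray(n,uv); return e+d*((z-e[2])/d[:,2])[:,None]
def cloud(n,d):
    h,w=d.shape; v,u=np.mgrid[:h,:w]; e,r=ray(n,np.c_[u.ravel(),v.ravel()])
    return (e+r*d.reshape(-1,1)).reshape(h,w,3)
def tri(n1,uv1,n2,uv2):
    e1,d1=ray(n1,uv1);e2,d2=ray(n2,uv2)
    out=[]
    for a,b in zip(d1,d2):
        s=np.linalg.lstsq(np.c_[a,-b],e2-e1,rcond=None)[0]
        p,q=e1+a*s[0],e2+b*s[1]; out.append(np.r_[(p+q)/2,np.linalg.norm(p-q)])
    return np.array(out)
E
python3 - <<'E'
from h import *
np.set_printoptions(precision=4,suppress=True)
for n,(x,y,w,hh) in {"top":(345,190,60,65),"scene":(135,195,45,60)}.items():
    f=np.load(f"pics/{n}0.npz"); p,d=f["p"],f["d"]; P=cloud(n,d)
    c=p[y:y+hh,x:x+w]; s=9
    cv2.imwrite(f"pics/{n}_bl.png",cv2.resize(c[:,:,::-1],(w*s,hh*s),interpolation=cv2.INTER_NEAREST))
    z=P[y:y+hh,x:x+w,2]; print(n); print("max z",np.nanmax(z))
    v,u=np.nonzero(z>0.035); Q=P[v+y,u+x]; print("grip pts",len(Q),np.median(Q,0),Q.min(0),Q.max(0))
    if len(Q)>4: print(cv2.minAreaRect((Q[:,:2]*1000).astype(np.float32)))
    gray=c.astype(int).mean(2); m=(gray>150); v,u=np.nonzero(m); print("bright",len(v))
    if len(v)>4:
        Q=onplane(n,np.c_[u+x,v+y],0.004); print(cv2.minAreaRect((Q[:,:2]*1000).astype(np.float32)),cv2.boxPoints(cv2.minAreaRect((Q[:,:2]*1000).astype(np.float32))))
        print("z strip",np.median(P[v+y,u+x,2]))
for n,(x,y,w,hh) in {"top":(190,125,130,110),"scene":(205,180,115,85)}.items():
    p=np.load(f"pics/{n}0.npz")["p"]; s=6
    cv2.imwrite(f"pics/{n}_bk.png",cv2.resize(p[y:y+hh,x:x+w,::-1],(w*s,hh*s) if w*s<=800 else (780,600),interpolation=cv2.INTER_NEAREST))
    P=cloud(n,np.load(f"pics/{n}0.npz")["d"])[y:y+hh,x:x+w].reshape(-1,3)
    g=P[(P[:,2]>.037)&(P[:,2]<.046)]; print(n,"bar",len(g),np.median(g[:,2]),cv2.minAreaRect((g[:,:2]*1000).astype(np.float32)))
    g=P[(P[:,2]>.003)&(P[:,2]<.012)]; print("deck z",np.median(g[:,2]),len(g))
E
```

```text
top
max z 0.9442847055438355
grip pts 132 [ 0.479  -0.2529  0.0493] [ 0.4115 -0.266   0.0351] [0.4994 0.0226 0.9443]
((440.9228515625, -125.88833618164062), (33.829105377197266, 300.84283447265625), 17.643070220947266)
bright 214
((514.240966796875, -263.32330322265625), (23.04507827758789, 97.14934539794922), 78.60108184814453) [[ 464.3471 -265.0183]
 [ 559.5802 -284.2188]
 [ 564.1348 -261.6283]
 [ 468.9017 -242.4278]]
z strip 0.0039056597435505602
scene
max z 1.2208013157764608
grip pts 78 [ 0.4952 -0.2578  0.0499] [ 0.4674 -0.2956  0.0355] [ 1.2941 -0.247   1.2208]
((880.564453125, -279.94287109375), (17.82113265991211, 827.4872436523438), 86.59480285644531)
bright 175
((517.0193481445312, -263.78948974609375), (25.562015533447266, 97.69332885742188), 78.57789611816406) [[ 466.609  -266.644 ]
 [ 562.3676 -285.9907]
 [ 567.4297 -260.935 ]
 [ 471.6711 -241.5883]]
z strip 0.003590713170572357
top bar 2684 0.041917044354031596 ((672.1911010742188, 12.916030883789062), (250.4846649169922, 81.13562774658203), 77.47268676757812)
deck z 0.006003629115174269 4728
scene bar 1751 0.04163841386434286 ((676.9271850585938, 12.987442016601562), (250.0229949951172, 84.58219909667969), 77.74075317382812)
deck z 0.00569792611671871 2542
```

```bash
python3 - <<'E'
from h import *
np.set_printoptions(precision=4,suppress=True)
for n in ("top","scene"):
    d=np.load(f"pics/{n}0.npz")["d"]; P=cloud(n,d).reshape(-1,3); P=P[d.ravel()>0.1]
    c=np.array([.675,.013]); 
    near=np.hypot(*(P[:,:2]-c).T)<.16
    g=P[near&(P[:,2]>.038)&(P[:,2]<.045)]
    for a in (-12.3,):
        th=np.radians(a); ex=np.array([np.cos(th),np.sin(th)]); ey=np.array([-ex[1],ex[0]])
        x=(g[:,:2]-c)@ex; y=(g[:,:2]-c)@ey
        # edge fits: per y bin min/max x
        b=np.arange(-.115,.116,.01); 
        for nm,f in (("front",np.min),("back",np.max)):
            e=np.array([[t,f(x[abs(y-t)<.005])] for t in b if (abs(y-t)<.005).sum()>3]); k=np.polyfit(e[:,0],e[:,1],1); r=e[:,1]-np.polyval(k,e[:,0])
            print(n,nm,"slope deg",np.degrees(np.arctan(k[0])),"off",k[1],"rms",r.std())
        print("y ext",np.percentile(y,[.3,99.7]), "z",np.median(g[:,2]))
        s=P[near&(P[:,2]>.0515)&(P[:,2]<.058)]; sy=(s[:,:2]-c)@ey; sx=(s[:,:2]-c)@ex
        for t in(-.075,0,.075):
            m=abs(sy-t)<.025; print("socket",t,sx[m].mean(),(sy[m].min()+sy[m].max())/2,m.sum())
    # grip top
    q=np.hypot(*(P[:,:2]-[.483,-.257]).T)<.05
    g=P[q&(P[:,2]>.046)]; print("gripTop",len(g),np.median(g[:,2]),cv2.minAreaRect((g[:,:2]*1000).astype(np.float32)))
    o=P[(P[:,0]>.2)&(P[:,0]<.95)&(P[:,2]>.06)&(P[:,2]<.4)&(abs(P[:,1])<.3)]; print("tall",len(o))
E
```

```text
top front slope deg 0.2757468879067299 off -0.04246712540450958 rms 0.000402518365034273
top back slope deg 0.2403958526379726 off 0.03720129783073162 rms 0.000502430162657757
y ext [-0.1249  0.1235] z 0.04189340291305643
socket -0.075 0.0016289855249896918 -0.0756719587725097 136
socket 0 0.00209140463252169 -0.0006964474806517226 142
socket 0.075 0.002178925010384923 0.0740445442848665 132
gripTop 91 0.049363033271397905 ((482.3219299316406, -256.6721496582031), (13.970377922058105, 34.14824295043945), 79.8198013305664)
tall 0
scene front slope deg 0.4746425625187394 off -0.03826343153360951 rms 0.0006946120679570623
scene back slope deg 0.35414015389708087 off 0.04187295253730277 rms 0.0011585315117124278
y ext [-0.1241  0.1244] z 0.04160744926605564
socket -0.075 0.007161713780356529 -0.07464894701272382 84
socket 0 0.007548997273814911 0.0004337897286552199 81
socket 0.075 0.008080649081688663 0.07486688283433764 73
gripTop 49 0.04989451399879408 ((486.3907165527344, -255.6586456298828), (14.048503875732422, 36.700260162353516), 80.54448699951172)
tall 1
```

View pics/top_bk.png

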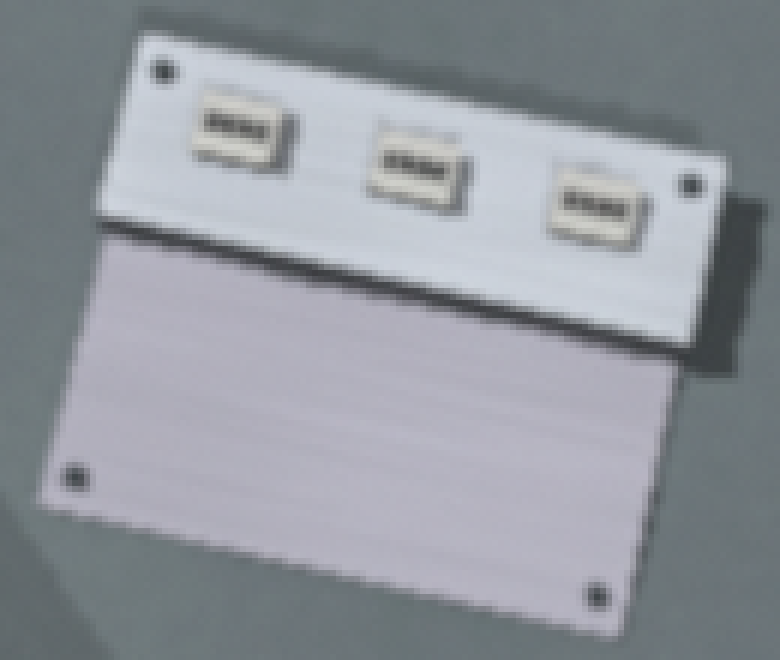

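View pics/top_bl.png

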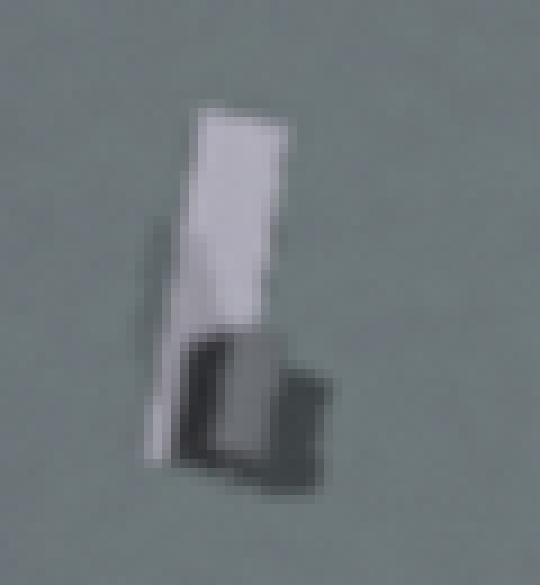

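View pics/scene_bl.png

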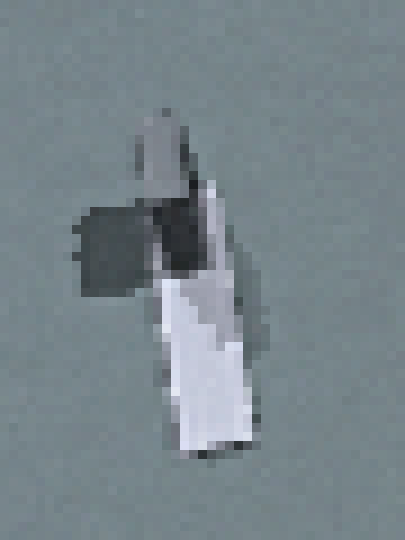

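```bash
cat >> h.py <<'E'
np.set_printoptions(precision=4,suppress=True)
def down(yawdeg): # tool z down, tool x pointing opposite to heading yaw
    a=np.radians(yawdeg); x=np.array([-np.cos(a),-np.sin(a),0]); z=np.array([0,0,-1.]); return np.c_[x,np.cross(z,x),z]
def rel(p,yaw):
    o=robot.get_obs(); q=o["tcp_rot"]; M=R.from_quat([q[1],q[2],q[3],q[0]]).as_matrix()
    d=M.T@(np.array(p)-o["tcp_pos"])*1000; r=R.from_matrix(M.T@down(yaw)).as_rotvec()
    print("->",p,"mm",d.round(1),"rad",r)
GRIP=np.array([.4843,-.2562]); BY=-11.2
BLK=np.array([.6355,.0215]); KY=-12.6
a=np.radians(KY); EX=np.array([np.cos(a),np.sin(a)]); EY=np.array([-EX[1],EX[0]])
def blk(x,y): return BLK+EX*x+EY*y
E
python3 - <<'E'
from h import *
rel([.5,.15,.22],BY); rel([*GRIP,.13],BY); rel([*GRIP,.06],BY); rel([*GRIP,.02],BY)
E
```

```text
-> [0.5, 0.15, 0.22] mm [-408.4 -324.4   19. ] rad [-0.0015 -0.     -0.1854]
-> [np.float64(0.4843), np.float64(-0.2562), 0.13] mm [-544.8 -707.2  109.6] rad [-0.0015 -0.     -0.1854]
-> [np.float64(0.4843), np.float64(-0.2562), 0.06] mm [-544.8 -707.1  179.6] rad [-0.0015 -0.     -0.1854]
-> [np.float64(0.4843), np.float64(-0.2562), 0.02] mm [-544.8 -707.   219.6] rad [-0.0015 -0.     -0.1854]
```

carry_out --deltas '[-408,-324,19,0,0,-0.185,0,-408,-324,19,0,0,-0.185,0,-408,-324,19,0,0,-0.185,0,-408,-324,19,0,0,-0.185,0,-408,-324,19,0,0,-0.185,0,-408,-324,19,0,0,-0.185,0,-408,-324,19,0,0,-0.185,0,-408,-324,19,0,0,-0.185,0,-408,-324,19,0,0,-0.185,0,-545,-707,110,0,0,-0.185,0.3,-545,-707,110,0,0,-0.185,0.3,-545,-707,110,0,0,-0.185,0.3,-545,-707,110,0,0,-0.185,0.3,-545,-707,110,0,0,-0.185,0.3,-545,-707,110,0,0,-0.185,0.3,-545,-707,110,0,0,-0.185,0.3,-545,-707,110,0,0,-0.185,0.3,-545,-707,110,0,0,-0.185,0.3,-545,-707,110,0,0,-0.185,0.3,-545,-707,110,0,0,-0.185,0.3]'

```text
t: 2.6
tcp_pos: [0.4852, -0.2542, 0.1296]
tcp_rot: [0.0, 0.097, 0.995, 0.0]
contact_force: [-0.9, -0.7, -0.5]
grip_width: 0.0596
```

```bash
python3 - <<'E'
from h import *
o=robot.get_obs(); print(o["t"],o["tcp_pos"],o["tcp_rot"],o["joint_pos"],o["grip_width"])
for n in("top","scene"):
    p,d=eyes.read_camera(n); cv2.imwrite(f"pics/{n}1.png",p[:,:,::-1])
rel([*GRIP,.06],BY); rel([*GRIP,.02],BY)
E
```

```text
2.6 [ 0.4852 -0.2542  0.1296] [0.0002 0.0967 0.9953 0.0002] [ 0.1777  0.4463  0.3051  1.9592 -0.1896  0.7629  1.9693] 0.05964183747731596
-> [np.float64(0.4843), np.float64(-0.2562), 0.06] mm [ 0.6 -1.6 69.5] rad [0.0002 0.0005 0.0011]
-> [np.float64(0.4843), np.float64(-0.2562), 0.02] mm [  0.6  -1.6 109.5] rad [0.0002 0.0005 0.0011]
```

View pics/scene1.png

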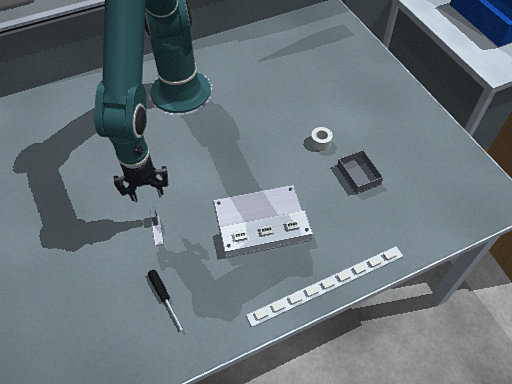

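The gripper hangs over the blade, at about (145,180) in the picture, and nothing else has moved. I'll go down, after checking that the arm has settled.

```bash
python3 - <<'E'
from h import *
rel([*GRIP,.06],BY)
E
```

```text
-> [np.float64(0.4843), np.float64(-0.2562), 0.06] mm [ 0.6 -1.6 69.5] rad [0.0002 0.0005 0.0011]
```

carry_out --deltas '[0,0,60,0,0,0,0.3,0,0,100,0,0,0,0.3,0,0,110,0,0,0,0.3,0,0,110,0,0,0,0.3]'

```text
t: 3.2
tcp_pos: [0.485, -0.2556, 0.0195]
tcp_rot: [-0.0, 0.098, 0.995, -0.0]
contact_force: [-0.8, -0.3, 0.4]
grip_width: 0.0598
```

```bash
python3 - <<'E'
from h import *
p,d=eyes.read_camera("scene"); cv2.imwrite("pics/scene2.png",cv2.resize(p[150:270,100:250,::-1],None,fx=5,fy=5))
o=robot.get_obs(); print(o["t"],o["contact_force"])
rel([*GRIP,.02],BY)
E
```

```text
3.25 [-0.4582  0.1232 -0.3968]
-> [np.float64(0.4843), np.float64(-0.2562), 0.02] mm [ 1.2 -0.5  0.4] rad [-0.0004  0.0017 -0.0004]
```

View pics/scene2.png

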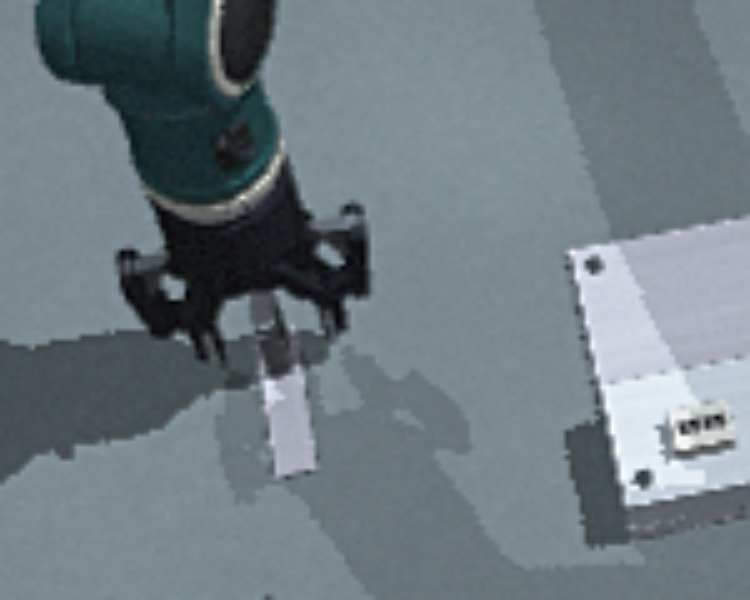

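The jaws straddle the grip, at about (270,325) in the crop. I'll close and lift 60 mm.

carry_out --deltas '[0,0,0,0,0,0,1,0,0,0,0,0,0,1,0,0,0,0,0,0,1,0,0,0,0,0,0,1,0,0,0,0,0,0,1,0,0,0,0,0,0,1,0,0,-10,0,0,0,1,0,0,-60,0,0,0,1,0,0,-60,0,0,0,1,0,0,-60,0,0,0,1,0,0,-60,0,0,0,1]'

```text
t: 4.62
tcp_pos: [0.4839, -0.255, 0.0783]
tcp_rot: [-0.001, 0.098, 0.995, 0.0]
contact_force: [0.3, 0.3, -1.4]
grip_width: 0.0135
```

```bash
python3 - <<'E'
from h import *
o=robot.get_obs(); print(o["t"],o["tcp_pos"],o["contact_force"],o["grip_width"])
# block-frame targets, blade still offset unknown
for n in("top","scene"):
    p,d=eyes.read_camera(n); np.savez(f"pics/{n}3.npz",p=p,d=d)
    c=p[170:260,320:420] if n=="top" else p[170:260,110:210]
    cv2.imwrite(f"pics/{n}3.png",cv2.resize(c[:,:,::-1],None,fx=6,fy=6))
E
```

```text
4.625 [ 0.4839 -0.255   0.0783] [ 0.268   0.3167 -1.381 ] 0.01350652567091716
```

View pics/scene3.png

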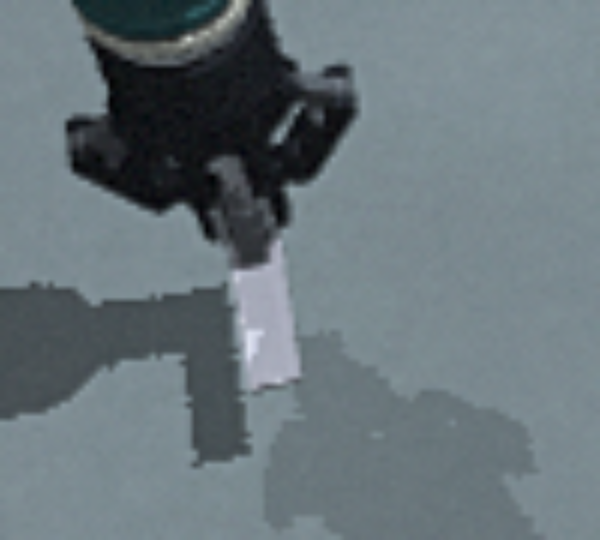

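View pics/top3.png

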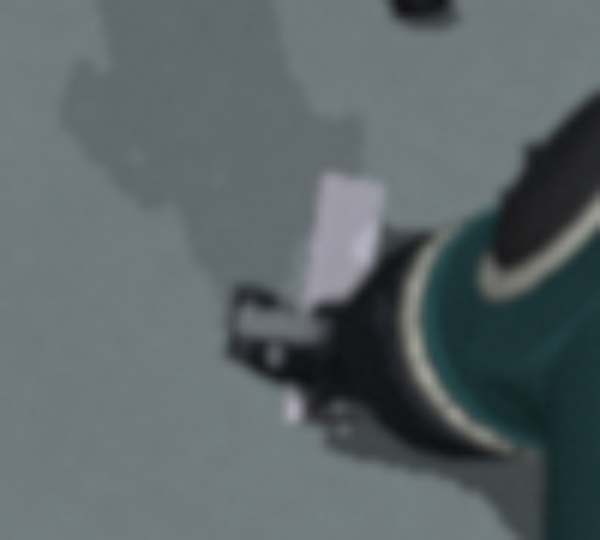

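The blade is held: the tongue juts out at (265,310) in the scene crop and (340,240) in the top crop. I'll measure its direction, pitch and offset from the TCP.

```bash
cat >> h.py <<'E'
def tongue(n,p,d,x0,x1,y0,y1,zlo,zhi):
    """fit bright tongue points; give tip, heading, pitch in world"""
    P=cloud(n,d); g=p.astype(int).mean(2)
    m=(d>0)&(g>135)&(P[...,0]>x0)&(P[...,0]<x1)&(P[...,1]>y0)&(P[...,1]<y1)&(P[...,2]>zlo)&(P[...,2]<zhi)
    Q=P[m]; r=cv2.minAreaRect((Q[:,:2]*1000).astype(np.float32)); 
    A=np.c_[Q[:,:2]-Q[:,:2].mean(0),np.ones(len(Q))]; k=np.linalg.lstsq(A,Q[:,2],rcond=None)[0]
    print(n,len(Q),"rect",r,"plane slope x,y deg",np.degrees(np.arctan(k[:2])),"z",k[2])
    b=cv2.boxPoints(r); b=b[np.argsort(b[:,0])]; print("  front mid",b[2:].mean(0),"rear mid",b[:2].mean(0))
    return Q
E
python3 - <<'E'
from h import *
o=robot.get_obs(); print(o["tcp_pos"],o["tcp_rot"])
for n in("top","scene"):
    f=np.load(f"pics/{n}3.npz"); tongue(n,f["p"],f["d"],.49,.62,-.32,-.22,.04,.09)
h=np.radians(BY); print("expected tip", o["tcp_pos"][:2]+.082*np.array([np.cos(h),np.sin(h)]))
E
```

```text
[ 0.4841 -0.2552  0.0783] [-0.001   0.0978  0.9952  0.0003]
top 192 rect ((535.2205810546875, -266.2430419921875), (24.36249351501465, 53.31517028808594), 77.28885650634766) plane slope x,y deg [-0.289  -0.1299] z 0.061416978097121336
  front mid [ 561.2249 -272.1087] rear mid [ 509.2163 -260.3774]
scene 180 rect ((527.011962890625, -263.577392578125), (23.989473342895508, 76.1297836303711), 77.81941223144531) plane slope x,y deg [0.8335 0.7499] z 0.06156706534952362
  front mid [ 564.2199 -271.6088] rear mid [ 489.804  -255.5459]
expected tip [ 0.5645 -0.2711]
```

```bash
python3 - <<'E'
from h import *
rel([*blk(-.097,-.075),.078],KY)
rel([*blk(-.097,-.075),.0285],KY)
print([blk(-.097,y) for y in(-.075,0,.075)])
E
```

```text
-> [np.float64(0.5244753309872008), np.float64(-0.030533862729941436), 0.078] mm [  4.1 228.2   0.4] rad [ 0.0003 -0.002   0.024 ]
-> [np.float64(0.5244753309872008), np.float64(-0.030533862729941436), 0.0285] mm [  4.  228.2  49.9] rad [ 0.0003 -0.002   0.024 ]
[array([ 0.5245, -0.0305]), array([0.5408, 0.0427]), array([0.5572, 0.1159])]
```

carry_out --deltas '[4,60,0,0,0,0.012,1,4,120,0,0,0,0.024,1,4,180,0,0,0,0.024,1,4,228,0,0,0,0.024,1,4,228,0,0,0,0.024,1,4,228,30,0,0,0.024,1,4,228,40,0,0,0.024,1,4,228,40,0,0,0.024,1,4,228,40,0,0,0.024,1]'

```text
t: 5.85
tcp_pos: [0.5256, -0.0318, 0.0398]
tcp_rot: [0.0, 0.11, 0.994, -0.0]
contact_force: [0.4, 0.1, -1.6]
grip_width: 0.0134
```

```bash
python3 - <<'E'
from h import *
o=robot.get_obs(); print(o["t"],o["tcp_pos"],o["contact_force"],o["grip_width"])
for n in("top","scene"):
    p,d=eyes.read_camera(n); np.savez(f"pics/{n}4.npz",p=p,d=d)
    c=p[120:240,190:340] if n=="top" else p[160:270,180:320]
    cv2.imwrite(f"pics/{n}4.png",cv2.resize(c[:,:,::-1],None,fx=5,fy=5))
    P=cloud(n,d).reshape(-1,3); c0=blk(-.05,-.075)
    loc=np.c_[(P[:,:2]-BLK)@EX,(P[:,:2]-BLK)@EY,P[:,2]]
    m=(loc[:,0]>-.079)&(loc[:,0]<-.008)&(abs(loc[:,1]+.075)<.03)&(loc[:,2]>.016)&(loc[:,2]<.035)
    q=loc[m]; print(n,len(q), "x",q[:,0].min(),q[:,0].max(),"y",q[:,1].min(),q[:,1].max(),"z",np.median(q[:,2]))
    s=np.polyfit(q[:,0],q[:,2],1); print("z at tip / rear",np.polyval(s,[-.015,-.08]))
rel([*blk(-.097,-.075),.0285],KY)
E
```

```text
5.85 [ 0.5256 -0.0318  0.0398] [ 0.3516  0.1027 -1.6275] 0.01342760290381068Traceback (most recent call last):
  File "<stdin>", line 10, in <module>
    return umr_minimum(a, axis, None, out, keepdims, initial, where)
ValueError: zero-size array to reduction operation minimum which has no identity
```

View pics/top4.png

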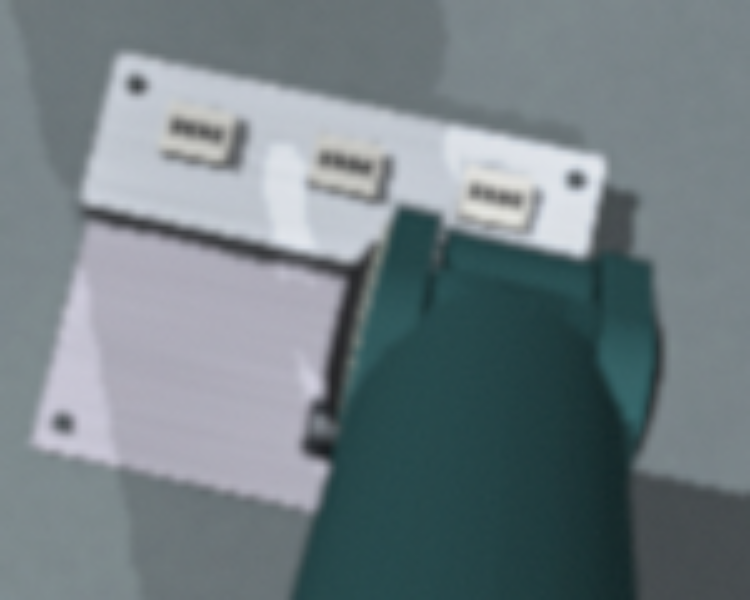

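The top view is blocked by the arm, so I'll use the scene view. My z is 40 mm, as written in the move.

```bash
cat > look.py <<'E'
from h import *
import sys
def look(name,y,zt):
    p,d=eyes.read_camera("scene"); 
    cv2.imwrite(f"pics/{name}.png",cv2.resize(p[150:270,180:330,::-1],None,fx=5,fy=5))
    P=cloud("scene",d).reshape(-1,3)
    loc=np.c_[(P[:,:2]-BLK)@EX,(P[:,:2]-BLK)@EY,P[:,2]]
    m=(loc[:,0]>-.079)&(loc[:,0]<.02)&(abs(loc[:,1]-y)<.03)&(loc[:,2]>zt-.006)&(loc[:,2]<zt+.006)
    q=loc[m]; print(len(q))
    if len(q)>5:
        print("x",q[:,0].min(),q[:,0].max(),"y",q[:,1].min(),q[:,1].max(),"z",np.median(q[:,2])); print("z at tip/rear",np.polyval(np.polyfit(q[:,0],q[:,2],1),[-.015,-.08]))
        print(cv2.minAreaRect((q[:,:2]*1000).astype(np.float32)))
E
python3 - <<'E'
from look import *
look("s5",-.075,.0398-.020+.004)
rel([*blk(-.097,-.075),.0285],KY)
E
```

```text
160
x -0.07888699330960475 -0.010724361744318189 y -0.0878850842205885 -0.06420342979903074 z 0.023600217947701507
z at tip/rear [0.0238 0.0235]
((-44.81349182128906, -76.07874298095703), (23.64668083190918, 68.17398071289062), 89.86060333251953)
-> [np.float64(0.5244753309872008), np.float64(-0.030533862729941436), 0.0285] mm [ 1.5  0.6 11.5] rad [ 0.0004  0.0014 -0.0005]
```

View pics/s5.png

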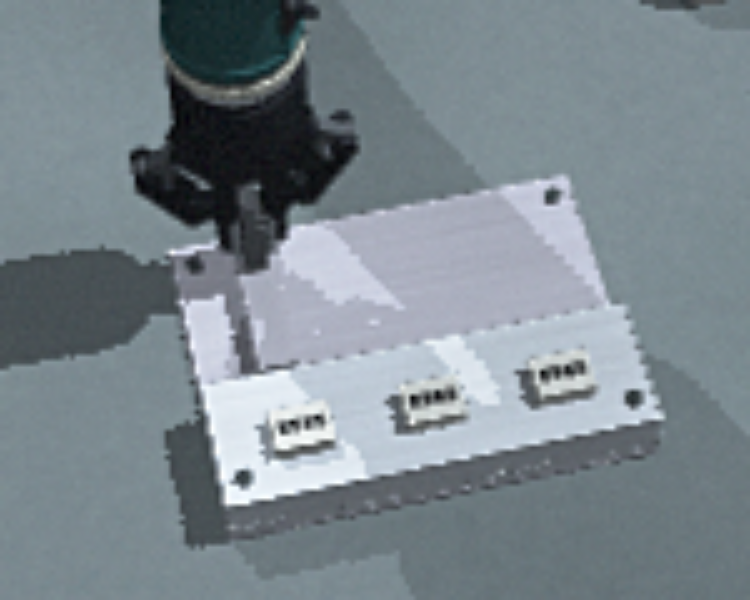

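The tongue's tip is about 13 mm short of the right-hand slot's mouth, level, with its yaw matched to within 0.2°. I'll lower 11 mm and enter.

carry_out --deltas '[0,0,11,0,0,0,1,0,0,11,0,0,0,1,0,0,11,0,0,0,1,-6,0,11,0,0,0,1,-12,0,11,0,0,0,1,-18,0,11,0,0,0,1,-24,0,11,0,0,0,1,-24,0,11,0,0,0,1]'

```text
t: 6.95
tcp_pos: [0.5492, -0.0365, 0.0283]
tcp_rot: [0.0, 0.11, 0.994, -0.0]
contact_force: [0.7, 0.7, -1.8]
grip_width: 0.0132
```

carry_out --deltas '[-8,0,0,0,0,0,1,-16,0,0,0,0,0,1,-16,0,0,0,0,0,1]'

```text
t: 7.32
tcp_pos: [0.5652, -0.04, 0.0284]
tcp_rot: [0.0, 0.11, 0.994, -0.0]
contact_force: [0.3, -0.7, -1.0]
grip_width: 0.0134
```

carry_out --deltas '[-4,0,0,0,0,0,1,-8,0,0,0,0,0,1,-8,0,0,0,0,0,1]'

```text
t: 7.7
tcp_pos: [0.5724, -0.0417, 0.0283]
tcp_rot: [0.0, 0.11, 0.994, -0.0]
contact_force: [-0.5, 0.1, -1.5]
grip_width: 0.0135
```

carry_out --deltas '[-4,0,0,0,0,0,1,-4,0,0,0,0,0,1]'

```text
t: 7.95
tcp_pos: [0.5747, -0.0421, 0.0279]
tcp_rot: [-0.002, 0.11, 0.994, 0.0]
contact_force: [-3.4, 0.7, 0.2]
grip_width: 0.0132
```

carry_out --deltas '[-3,0,0,0,0,0,1,-4,0,0,0,0,0,1,-4,0,0,0,0,0,1]'

```text
t: 8.32
tcp_pos: [0.5776, -0.0428, 0.0277]
tcp_rot: [-0.002, 0.11, 0.994, 0.0]
contact_force: [-6.7, 0.3, 1.4]
grip_width: 0.0133
```

A spring pushes back: 3.4 N, rising to 6.7 N, at about 36–39 mm deep. The right nest is sound, so I'll withdraw and go to the middle one.

carry_out --deltas '[20,0,0,0,0,0,1,40,0,0,0,0,0,1,62,0,0,0,0,0,1,62,0,0,0,0,0,1,62,0,-8,0,0,0,1,62,38,-8,0,0,0,1,62,75.5,-8,0,0,0,1,62,75.5,-8,0,0,0,1,62,75.5,-8,0,0,0,1]'

```text
t: 9.45
tcp_pos: [0.5368, 0.0434, 0.0367]
tcp_rot: [0.001, 0.11, 0.994, -0.0]
contact_force: [0.1, -0.5, -1.7]
grip_width: 0.0136
```

```bash
python3 - <<'E'
from look import *
o=robot.get_obs(); print(o["tcp_pos"],o["contact_force"],o["grip_width"])
look("s6",0,o["tcp_pos"][2]-.016)
rel([*blk(-.097,0),.0285],KY)
E
```

```text
[0.5368 0.0434 0.0367] [ 0.0561 -0.5497 -1.6993] 0.013623463754876325
144
x -0.07842102203405467 -0.01755543309361619 y -0.01245323875726593 0.01184295740226737 z 0.0201486186424652
z at tip/rear [0.0206 0.0196]
((-47.960052490234375, -0.5050592422485352), (24.29840660095215, 60.84759521484375), 89.39060974121094)
-> [np.float64(0.5408360740919415), np.float64(0.042659894415464625), 0.0285] mm [-4.3  0.8  8.1] rad [-0.0005  0.0011 -0.0012]
```

View pics/s6.png

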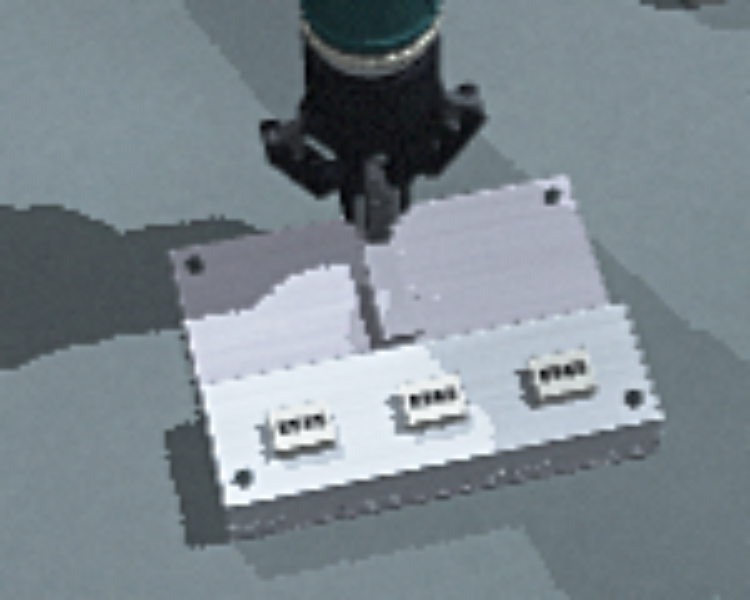

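The tongue is centred on the middle slot with its tip at about -19 mm. I'll enter in stages.

carry_out --deltas '[0,0,8,0,0,0,1,0,0,8,0,0,0,1,-10,0,8,0,0,0,1,-18,0,8,0,0,0,1,-26,0,8,0,0,0,1,-32,0,8,0,0,0,1,-32,0,8,0,0,0,1]'

```text
t: 10.38
tcp_pos: [0.5675, 0.0367, 0.0283]
tcp_rot: [0.0, 0.11, 0.994, -0.0]
contact_force: [-0.4, 0.4, -1.5]
grip_width: 0.0133
```

carry_out --deltas '[-8,0,0,0,0,0,1,-16,0,0,0,0,0,1,-22,0,0,0,0,0,1,-22,0,0,0,0,0,1]'

```text
t: 10.88
tcp_pos: [0.5888, 0.032, 0.0282]
tcp_rot: [-0.0, 0.11, 0.994, -0.0]
contact_force: [0.2, -0.4, -1.0]
grip_width: 0.0136
```

carry_out --deltas '[-4,0,0,0,0,0,1,-4,0,0,0,0,0,1,-4,0,0,0,0,0,1]'

```text
t: 11.25
tcp_pos: [0.5913, 0.0315, 0.028]
tcp_rot: [-0.001, 0.11, 0.994, -0.0]
contact_force: [-3.8, 0.9, 0.2]
grip_width: 0.0133
```

carry_out --deltas '[-3,0,0,0,0,0,1,-4,0,0,0,0,0,1,-4,0,0,0,0,0,1]'

```text
t: 11.62
tcp_pos: [0.5945, 0.0308, 0.0279]
tcp_rot: [-0.002, 0.11, 0.994, 0.0]
contact_force: [-7.2, 0.9, 1.8]
grip_width: 0.0136
```

The middle nest springs back in the same way, so it is sound too. That leaves the left one. I'll withdraw 62 mm and shift 75 mm.

carry_out --deltas '[20,0,0,0,0,0,1,40,0,0,0,0,0,1,62,0,0,0,0,0,1,62,0,0,0,0,0,1,62,0,-8,0,0,0,1,62,38,-8,0,0,0,1,62,75,-8,0,0,0,1,62,75,-8,0,0,0,1,62,75,-8,0,0,0,1]'

```text
t: 12.75
tcp_pos: [0.5532, 0.1165, 0.0367]
tcp_rot: [0.001, 0.11, 0.994, -0.0]
contact_force: [0.2, -1.2, -1.5]
grip_width: 0.0132
```

```bash
python3 - <<'E'
from look import *
o=robot.get_obs(); print(o["tcp_pos"],o["contact_force"],o["grip_width"])
look("s7",.075,o["tcp_pos"][2]-.016)
rel([*blk(-.097,.075),.0285],KY)
E
```

```text
[0.5532 0.1165 0.0367] [ 0.2094 -1.2015 -1.5171] 0.01322704966824456
140
x -0.07812939902593267 -0.016134995746357718 y 0.0620891925022759 0.08710594014983467 z 0.019761383801455645
z at tip/rear [0.0198 0.0198]
((-47.05632781982422, 74.98052978515625), (24.73908042907715, 61.79965591430664), 88.79142761230469)
-> [np.float64(0.5571968171966821), np.float64(0.11585365156087069), 0.0285] mm [-4.2  0.9  8.1] rad [-0.0005  0.0012 -0.0014]
```

View pics/s7.png

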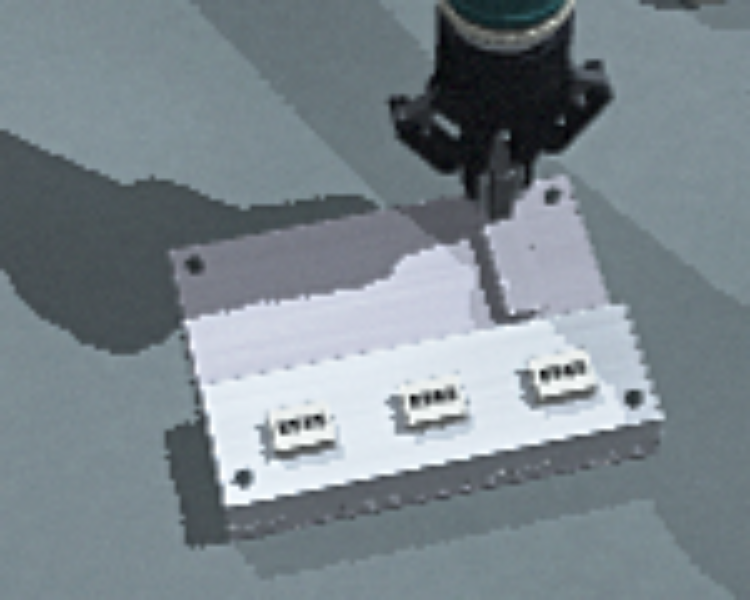

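The tongue is aligned with the left slot. I'll enter in the same stages.

carry_out --deltas '[0,0,8,0,0,0,1,0,0,8,0,0,0,1,-10,0,8,0,0,0,1,-18,0,8,0,0,0,1,-26,0,8,0,0,0,1,-32,0,8,0,0,0,1,-32,0,8,0,0,0,1]'

```text
t: 13.68
tcp_pos: [0.5839, 0.1099, 0.0283]
tcp_rot: [0.0, 0.11, 0.994, -0.0]
contact_force: [-1.0, -0.3, -1.8]
grip_width: 0.0131
```

carry_out --deltas '[-8,0,0,0,0,0,1,-16,0,0,0,0,0,1,-22,0,0,0,0,0,1,-22,0,0,0,0,0,1]'

```text
t: 14.18
tcp_pos: [0.6054, 0.105, 0.0283]
tcp_rot: [0.0, 0.11, 0.994, -0.0]
contact_force: [-2.1, 0.6, -2.1]
grip_width: 0.0135
```

carry_out --deltas '[-4,0,0,0,0,0,1,-8,0,0,0,0,0,1,-8,0,0,0,0,0,1]'

```text
t: 14.55
tcp_pos: [0.6131, 0.1035, 0.0284]
tcp_rot: [0.0, 0.11, 0.994, 0.0]
contact_force: [-0.6, 0.6, -1.9]
grip_width: 0.0135
```

There is no push-back at about 42 mm, so the left nest is the faulty one. I'll go on to just short of home.

carry_out --deltas '[-6,0,0,0,0,0,1,-12,0,0,0,0,0,1,-18,0,0,0,0,0,1,-18,0,0,0,0,0,1]'

```text
t: 15.05
tcp_pos: [0.6309, 0.0993, 0.0283]
tcp_rot: [0.0, 0.11, 0.994, -0.0]
contact_force: [0.2, -0.3, -1.3]
grip_width: 0.0133
```

carry_out --deltas '[0,0,1,0,0,0,1,0,0,1,0,0,0,1]'

```text
t: 15.3
tcp_pos: [0.6299, 0.0998, 0.0271]
tcp_rot: [-0.0, 0.11, 0.994, 0.0]
contact_force: [-0.5, -0.9, -1.0]
grip_width: 0.0136
```

carry_out --deltas '[0,0,0.7,0,0,0,1,0,0,0.7,0,0,0,1]'

```text
t: 15.55
tcp_pos: [0.6302, 0.0998, 0.0266]
tcp_rot: [-0.0, 0.11, 0.994, 0.0]
contact_force: [0.2, -0.3, -1.3]
grip_width: 0.0136
```

carry_out --deltas '[-2,0,0,0,0,0,1,-3,0,0,0,0,0,1]'

```text
t: 15.8
tcp_pos: [0.6334, 0.0989, 0.0266]
tcp_rot: [0.0, 0.11, 0.994, -0.0]
contact_force: [0.2, 0.4, -1.1]
grip_width: 0.0132
```

carry_out --deltas '[-1.5,0,0,0,0,0,1,-1.5,0,0,0,0,0,1]'

```text
t: 16.05
tcp_pos: [0.6348, 0.0986, 0.0266]
tcp_rot: [0.0, 0.11, 0.994, -0.0]
contact_force: [0.0, -0.1, -1.3]
grip_width: 0.0134
```

carry_out --deltas '[-1.5,0,0,0,0,0,1,-1.5,0,0,0,0,0,1]'

```text
t: 16.3
tcp_pos: [0.6359, 0.0984, 0.0266]
tcp_rot: [-0.0, 0.11, 0.994, 0.0]
contact_force: [-1.4, 0.2, -0.4]
grip_width: 0.0133
```

carry_out --deltas '[-1,0,0,0,0,0,1,-1,0,0,0,0,0,1]'

```text
t: 16.55
tcp_pos: [0.6359, 0.0984, 0.0266]
tcp_rot: [-0.001, 0.11, 0.994, 0.0]
contact_force: [-6.0, 0.7, 1.9]
grip_width: 0.0132
```

The grip has met the bar: 6 N, with no further advance. I'll seat it down on the deck.

carry_out --deltas '[0,0,0.5,0,0,0,1,0,0,0.5,0,0,0,1]'

```text
t: 16.8
tcp_pos: [0.6359, 0.0984, 0.0264]
tcp_rot: [-0.001, 0.11, 0.994, 0.0]
contact_force: [-7.4, 0.9, 5.5]
grip_width: 0.0138
```

carry_out --deltas '[0,0,0.5,0,0,0,1,0,0,0.5,0,0,0,1]'

```text
t: 17.05
tcp_pos: [0.6359, 0.0984, 0.0264]
tcp_rot: [-0.001, 0.11, 0.994, 0.0]
contact_force: [-8.1, 0.3, 8.1]
grip_width: 0.0133
```

It rests on the deck (8 N downward reaction) and against the bar. I'll open, then rise straight up.

carry_out --deltas '[0,0,0,0,0,0,0.6,0,0,0,0,0,0,0.6,0,0,0,0,0,0,0.6,0,0,0,0,0,0,0.6,0,0,-5,0,0,0,0.5,0,0,-20,0,0,0,0.5,0,0,-60,0,0,0,0.5,0,0,-110,0,0,0,0.5,0,0,-150,0,0,0,0.5,60,0,-150,0,0,0,0.5,120,0,-150,0,0,0,0.5,130,0,-150,0,0,0,0.5,130,0,-150,0,0,0,0.5]'

```text
t: 18.68
tcp_pos: [0.5107, 0.1269, 0.1769]
tcp_rot: [0.001, 0.109, 0.994, 0.001]
contact_force: [0.3, -0.7, 0.4]
grip_width: 0.043
```

```bash
python3 - <<'E'
from h import *
o=robot.get_obs(); print(o["t"],o["tcp_pos"],o["contact_force"],o["grip_width"])
for n in("scene","top"):
    p,d=eyes.read_camera(n); np.savez(f"pics/{n}8.npz",p=p,d=d)
    c=p[150:270,180:330] if n=="scene" else p
    cv2.imwrite(f"pics/{n}8.png",cv2.resize(c[:,:,::-1],None,fx=5 if n=="scene" else 1.5,fy=5 if n=="scene" else 1.5))
    P=cloud(n,d).reshape(-1,3); loc=np.c_[(P[:,:2]-BLK)@EX,(P[:,:2]-BLK)@EY,P[:,2]]
    m=(loc[:,0]>-.05)&(loc[:,0]<.005)&(abs(loc[:,1]-.075)<.025)&(loc[:,2]>.046)&(loc[:,2]<.065)
    q=loc[m]; print(n,len(q),q.min(0) if len(q) else 0,q.max(0) if len(q) else 0,cv2.minAreaRect((q[:,:2]*1000).astype(np.float32)) if len(q)>4 else 0, np.median(q[:,2]) if len(q) else 0)
    b=loc[(abs(loc[:,2]-.042)<.003)&(abs(loc[:,1])<.12)&(loc[:,0]>-.03)&(loc[:,0]<.1)&(loc[:,1]<.05)]; print("bar front x",np.percentile(b[:,0],1))
E
```

```text
18.675 [0.5107 0.1269 0.1769] [ 0.2507 -0.6876  0.4384] 0.04297753668276761
scene 59 [-0.033   0.0671  0.0461] [0.0042 0.0828 0.0618] ((-14.420938491821289, 74.80979919433594), (36.60964584350586, 15.821613311767578), 3.023550510406494) 0.05424663904028426
bar front x 0.001834177459284973
top 88 [-0.0365  0.0667  0.0466] [-0.0028  0.0809  0.0611] ((-19.676828384399414, 73.8060531616211), (33.76066207885742, 14.139830589294434), 0.5806745886802673) 0.055502417660405146
bar front x -0.0017013644311658874
```

View pics/scene8.png

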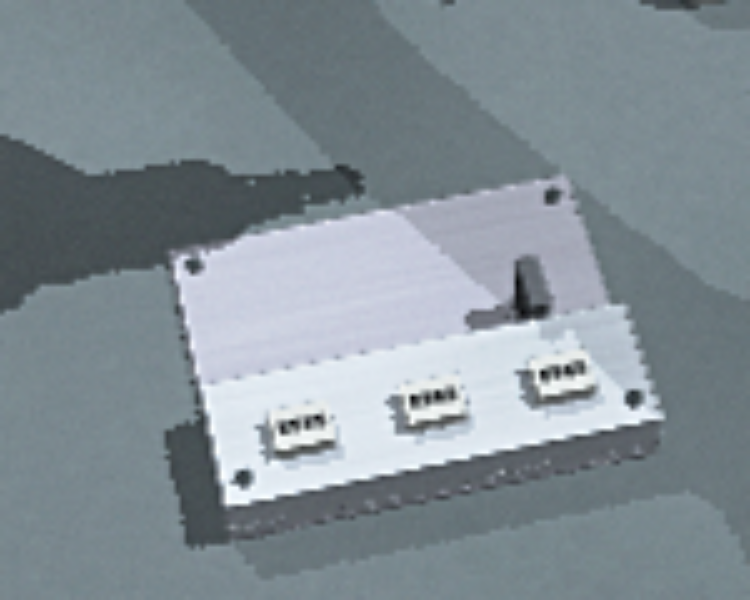

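View pics/top8.png

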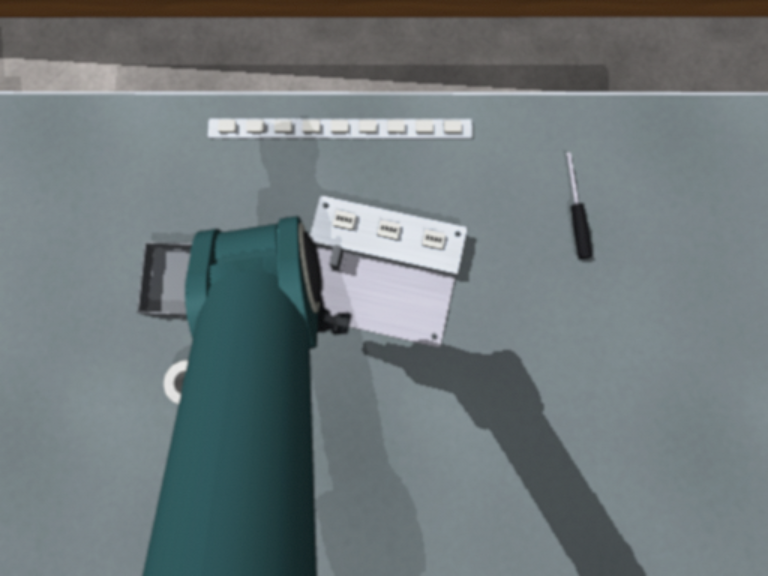

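The grip stands against the bar in front of the left socket, at (530,285) in the scene crop. Its centre is 17 mm from the bar front on average over both views (16.2 and 18.0), as it should be at the stop, and its top is at about 55 mm against 56 expected. The gripper is clear, so I'll hand in.

```bash
python3 - <<'E'
from h import *
a=np.load("pics/scene0.npz")["p"].astype(int); b=np.load("pics/scene8.npz")["p"].astype(int)
for nm,(x,y,w,h) in {"screwdriver":(140,262,55,80),"tray":(325,145,65,55),"roll":(305,120,35,35)}.items():
    A=a[y:y+h,x:x+w];B=b[y:y+h,x:x+w]
    print(nm,"median |diff|",np.median(abs(A-B)),"90%",np.percentile(abs(A-B),90))
print(robot.hand_in())
E
```

```text
screwdriver median |diff| 5.0 90% 8.0
tray median |diff| 7.0 90% 25.0
roll median |diff| 5.0 90% 9.0
the job is handed in; nothing more can be done
None
```

The left nest (y = +75 mm) is the faulty one. The blade is lying fully home in it, released, and the job was handed in at about 19 s of the 48 s allowed.

- **Probing:** The right and middle nests both sprang back. The force was about 3.5 N when the push-back first showed and 7 N a few millimetres further in, so I went no deeper. In the left nest the tongue went in freely until the grip met the bar (about 6–8 N, no further advance). I then seated it on the deck, let go and withdrew.
- **Last checks:**
  - The grip's centre is 16.2 mm from the bar front in the scene view and 18.0 mm in the top view (17 expected). The two cameras disagree by about 2 mm in x, which is near the limit of their calibration.
  - The grip's top is at about 55 mm, where 56 is expected.
  - The gripper is clear with no contact force.
- **Bystanders:** The screwdriver and label roll look unchanged from the first scene picture. The tray region differs a little more; I put that down to the arm's shadow having moved, but did not check it separately.

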